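# Clamp a brake master cylinder in its jig and seat the reservoir

## Task

Finish fitting the reservoir on the brake master cylinder that lies in the bench jig. Free the clamp lever, slide the carriage up until its pad has pushed the cylinder home with its flange flat against the end plate, and turn the lever back until the carriage is firmly locked there; only then press the reservoir down by its cap until it is fully home. Leave the other things on the bench where they are.

Things in the scene. Friction and masses are not known exactly. Their poses are not given: they have to be found in the camera images.
- jig: Bench jig, bolted down. Dark iron bed 15 mm thick, from x = -125 to +85 and y = -225 to +225 mm about its origin, which lies on the bench. Its y runs along the rail, from the carriage to the upright end plate; its x points away from the robot. Saddle seat for the cylinder 45 mm above the bench, x within 35, y = 15 to 125, side lips to 62 mm. Lamp posts (16 mm thick) at x = 70, y = -208 and +208.
- lamp_mid (a point): Middle of the solid tubular lamp over the work: radius 20 mm, 400 mm long along the jig's y, axis 405 mm above the bench, on two posts. A tool standing upright over the cap would hit it: lean the tool back to the robot side (the jig's -x) by 25 to 40 degrees, fingers pointing forward and down.
- plate_face (a point): Middle of the face of the upright steel end plate (100 mm wide, top 125 mm above the bench) that the cylinder's flange must lie against; axes as the jig's: the cylinder is on its -y side.
- carriage (a joint): Position of the sliding carriage along the rail in m, growing towards the end plate (jig's +y), range 0 to 0.145; at 0 its middle is at y = -175 mm in the jig. Unlocked it drags with about 4.5 N, and pushing the cylinder along takes 4 to 7 N more; locked it will not slide.
- pad (a point): Middle of the flat face of the carriage's round rubber pad (36 mm across, 67 mm above the bench), axes as the jig's; it faces +y and pushes on the nose. The carriage is the grey block 60 mm long (y), 95 mm wide, top 74 mm above the bench, whose front face is 18 mm behind the pad face.
- post (a point): Grip point of the carriage's black upright push post on its front ledge: 26 mm diameter, standing from 48 to 102 mm above the bench, this point on its axis at 76 mm. Pinch or push it to slide the carriage. The ledge below is 44 mm wide, its top at 48 mm.
- lever_pivot (a point): Point on the upright axis of the carriage's clamp screw, at the height of the lever's ball. Clockwise from above (ball going towards the end plate) tightens, the other way frees. The handle may sit at any angle on its screw, so where it bites differs; it starts tightened more or less hard. Swung 0.65 rad the freeing way it is certainly free; a stop lies 0.75 to 1.1 rad from the start.
- lever_ball (a point): Centre of the black ball (28 mm) ending the clamp lever, 82 mm from the pivot axis, 124 mm above the bench; a 12 mm arm slopes down to the hub at 97 mm. Lever swings level. Free it turns with 3 N at the ball; from the bite it needs 0.6 rad more, getting stiffer (6 N), then comes up solid: push it solid with 10 to 15 N; it stays as left. The freed carriage may slide along when the lever is pushed.
- rail: Flat steel rail of the jig under the carriage, 70 mm wide, 215 mm long, top 33 mm above the bench, fixed; origin as the jig's.
- shoe: Brass brake shoe under the carriage, hidden, pressed on the rail by the clamp screw: 0 N when free, 20 to 80 N at the start, about 90 N when the lever has come up solid; needs more than 45 N to count as locked. Origin on the screw's axis.
- cylinder: Brake master cylinder of grey cast metal, 165 mm long along its y, 44 mm wide barrel with a flat underside, about 0.75 kg, lying loose in the saddle 6 to 25 mm short of the end plate. Origin: middle of the underside. Its y points to the end plate, its z up.
- flange_face (a point): Middle of the mounting face of the cylinder's flange (84 x 42 mm, 10 mm thick), at the cylinder's y = +82.5 mm. It must end against point plate_face.
- nose (a point): Middle of the flat round nose of the cylinder (32 mm across), at the cylinder's y = -82.5 mm. The pad pushes here.
- reservoir (a joint): How far the reservoir has been pressed down into its grommets, in m: starts 0 to 0.0015, fully home (hard stop) at 0.007. It slides straight down with about 9 N of rubbing. The reservoir is the cream plastic tank 56 x 112 x 40 mm on top of the cylinder.
- cap_top (a point): Centre of the flat top of the reservoir's black round cap (48 mm across, 18 mm high), about 164 mm above the bench before pressing. Press here with about 15 to 20 N.
- carton: Closed cardboard carton 150 x 110 x 85 mm, bystander. Origin: centre of its underside.
- bin: Open red plastic bin 190 x 120 x 75 mm, bystander. Origin: centre of its underside.
- spray_can: Upright spray can 64 mm across, 190 mm high, bystander. Origin: centre of its foot.
- wrench: Steel wrench 190 mm long lying flat, bystander. Origin: middle of its underside.

How it is judged:
By the outcome, as a careful person would: the job done as asked, in the order asked, and still so for the second after the job is handed in, with the robot touching nothing.
It also fails if it takes over 72 s, if anything falls off the work surface, if the arm or the gripper's body presses on something with over 40 N, if the wrist force passes 120 N, or if a joint passes its speed limit or range.

## Robot

A 7-joint arm with a two-finger parallel gripper is mounted at the origin on the work surface. World frame = base frame: x ahead of the robot, y to its left, z up, the work surface at z = 0. Lengths are in m, angles in rad, forces in N, time in s.
With the tool pointing down it reaches from about 0.425 to 0.925 m from the base axis. Payload 6.8 kg.
Tool frame: the origin (TCP) lies where the fingers leave the gripper's body, on its centre line; the fingertips stand 73 mm ahead of it and the grasp point (between the pads) lies 54 mm ahead of it; z points along the fingers, y is the line along which they close (so a half turn about z gives the same grasp; the last joint's range is limited). The gripper opens to 85 mm and grips with 20 to 120 N. Pads are 22 mm wide; open, the fingers measure 114 mm over their backs; the gripper's body (76 mm by 85 mm) begins 54 mm behind the grasp point. The pads swing forward as they close: fully open they stand 13 mm farther back than shut.
Start: joints at [1.112, 0.477, 0.022, 1.555, -0.011, 1.109, -0.083], TCP at [0.232, -0.634, 0.304] pointing down, gripper open.
Joint ranges: [-2.96, 2.96], [-0.34, 2.1], [-1.41, 1.46], [0.24, 2.44], [-1.37, 4.51], [0.17, 1.92], [-2.96, 2.96]. Speed limits (rad/s): [2.39, 2.39, 3.14, 3.14, 3.14, 3.14, 3.14].

## Interface

Orientations are given as a rotation vector (axis times angle).
In Python, from bench import r, eyes, get_obs gives the robot as it stands (r), with the cameras (eyes) and the readings as plain functions.
- The arm moves only by the shell command python3 drive.py 'ROWS' [OPENING] [FORCE]. ROWS is rows parted by semicolons, their numbers by spaces, 1 to 5 of them, each of 6 numbers: dx, dy, dz in m, then a rotation vector rx, ry, rz in rad; each row is the pose to reach, as a shift and turn from the pose commanded when the command began, along the tool's axes at that moment; what a row does not reach only later rows make up. A row lasts 1/10 s, in which the tool goes at most 0.05 m and 0.15 rad, less where a joint would pass 70% of its speed; a pose out of reach is approached as far as the arm can. OPENING is the finger opening in m, set as the command begins (- or left out keeps the last). The fingers move at their own pace and stop on an object; FORCE is the grip in N (left out, the last holds). Time passes only in rows, so rows that do not move let the fingers close. It prints the time, the measured TCP pose, the force, the opening and the grip force at its end.
- get_obs(): the state, without advancing time (a new reading comes with each control period).
- eyes.grab_frame(name): name is "scene" or "top"; returns (picture, depth): 480x640x3 uint8, blue, green, red; 480x640 float32, m along the optical axis (not along the pixel's ray), 0 where there is no reading.
- eyes.camera_info(name): a dict with "camera_matrix" (3x3 intrinsics, pixels), "R" (3x3) and "t" (3): a world point X has camera coordinates R X + t. Camera axes: x right, y down, z forward; pixel columns grow to the right and rows downward; lengths in m; the calibration is good to about 2 mm. A picture is of the moment at which its call begins. camera_info takes no time and is no camera call.
- r.hand_in(): hands the job in; it is judged then, once.
The state is a dict: "clock": time; "joints": joint angles; "qvel": joint speeds; "tau": joint torques, N m; "tcp_pos": TCP position; "orientation": TCP orientation; "contact_force": force on the tool from outside, world axes, zero at the start; "moment": the same for the moment, N m; "grip_width": finger opening in m; "gripper_force": force on a finger pad.
Only numpy, scipy, OpenCV 4.12 (cv2) and the standard library are available. Lean on these libraries where they do the work, as an engineer would, in place of code of your own. Each camera call takes 0.05 s, during which the arm holds its last target. There are 200 camera calls.

## Working session

There is one attempt and no reset: what is moved stays moved. The work goes in short steps, Python scripts to look and compute and a shell command to move; the robot and the scene stay as the last step left them, time stands still between calls to the robot, and variables do not carry over. Pictures are saved under pics/ and viewed, at most 10 in all, crops included, and the job is handed in when it is done.

```bash
ls; mkdir -p pics; python3 - <<'E'
from bench import r, eyes, get_obs
import cv2,numpy as np
np.set_printoptions(precision=4,suppress=True)
for n in("scene","top"):
    p,d=eyes.grab_frame(n); cv2.imwrite(f"pics/{n}0.png",p); np.save(f"pics/{n}0.npy",d)
    c=eyes.camera_info(n); print(n,c["camera_matrix"],c["R"],c["t"], -np.array(c["R"]).T@np.array(c["t"]))
o=get_obs(); print(o)
E
```

```text
bench.py
drive.py
pics
scene [[442.0125   0.     316.9027]
 [  0.     442.0125 230.9642]
 [  0.       0.       1.    ]] [[ 0.8229  0.5682  0.0059]
 [ 0.4439 -0.6364 -0.6308]
 [-0.3547  0.5217 -0.7759]] [-0.4078 -0.0825  1.6512] [ 0.9579 -0.6822  1.2314]
top [[445.5893   0.     327.5062]
 [  0.     445.5893 245.4993]
 [  0.       0.       1.    ]] [[ 0.0219 -0.9998 -0.0013]
 [-0.9981 -0.0218 -0.0579]
 [ 0.0578  0.0025 -0.9983]] [-0.0303  0.5185  1.2157] [ 0.4479 -0.0221  1.2436]
{'clock': 0.1, 'joints': array([ 1.1119,  0.4778,  0.0223,  1.5564, -0.0115,  1.1093, -0.0831]), 'qvel': array([ 0.0003, -0.0021,  0.0035, -0.0009, -0.001 ,  0.0001,  0.0008]), 'tau': array([  0.0039, -59.7762,   1.6133, -28.1956,   0.0128,   0.005 ,
         0.    ]), 'tcp_pos': array([ 0.2318, -0.6335,  0.303 ]), 'orientation': array([-3.0918, -0.548 ,  0.0007]), 'contact_force': array([-0.1439, -0.2317, -0.0199]), 'moment': array([ 0.0494,  0.0314, -0.0171]), 'gripper_force': 0.0, 'grip_width': 0.08538277244362069}
```

View pics/scene0.png

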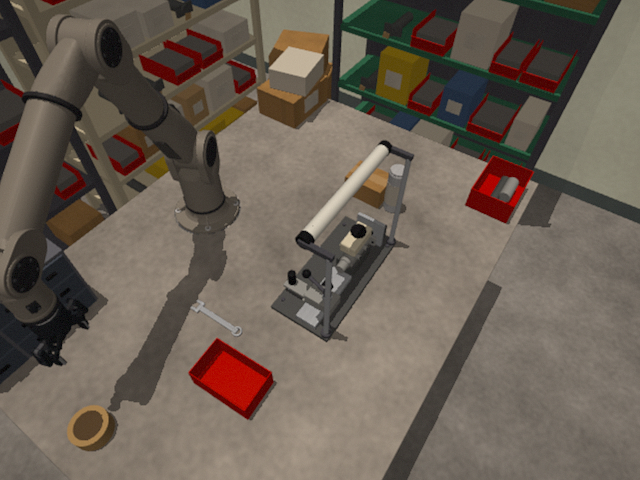

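View pics/top0.png

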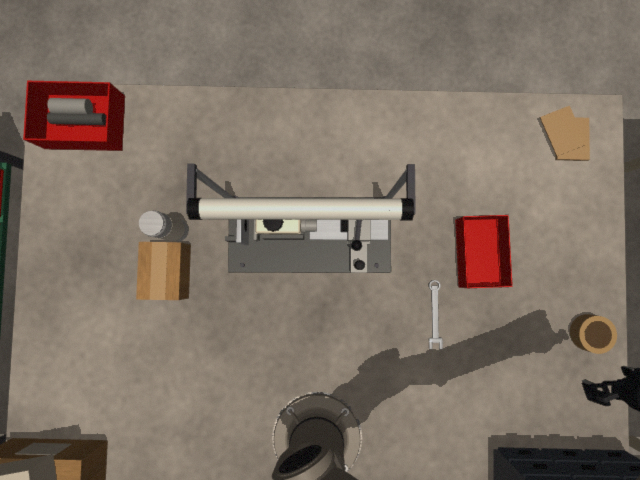

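```bash
python3 - <<'E'
import cv2,numpy as np
a=cv2.imread("pics/scene0.png")[215:345,260:420]; b=cv2.imread("pics/top0.png")[190:280,220:400]
a=cv2.resize(a,(492,400),interpolation=cv2.INTER_CUBIC); cv2.imwrite("pics/c1.png",cv2.convertScaleAbs(a,alpha=1.5))
b=cv2.resize(b,None,fx=4.4,fy=4.4,interpolation=cv2.INTER_CUBIC); cv2.imwrite("pics/c2.png",cv2.convertScaleAbs(b,alpha=1.5))
E
```

```text
(no output)
```

View pics/c1.png

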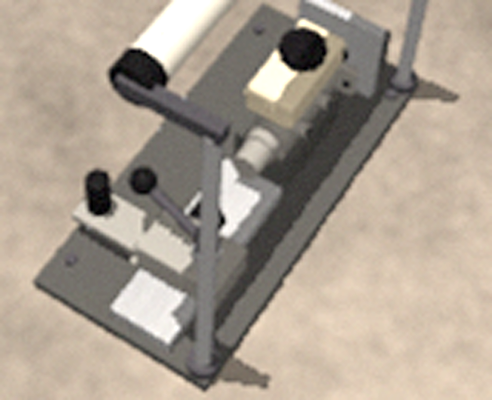

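View pics/c2.png

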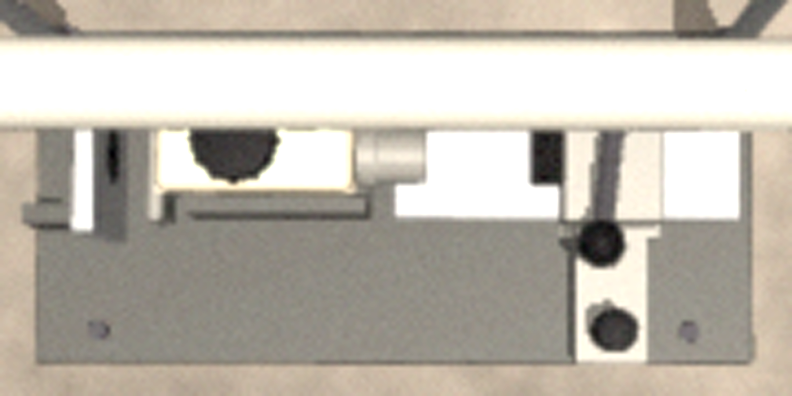

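```bash
cat > h.py <<'E'
from bench import r, eyes, get_obs
import cv2,numpy as np
from scipy.spatial.transform import Rotation as Ro
np.set_printoptions(precision=4,suppress=True)
def ray(n,uv):
    c=eyes.camera_info(n);K,R,t=[np.array(c[k],float) for k in("camera_matrix","R","t")]
    return -R.T@t, R.T@np.linalg.inv(K)@np.array([uv[0],uv[1],1.])
def onz(n,uv,z):
    o,d=ray(n,uv); return o+d*(z-o[2])/d[2]
def tri(u1,u2,n1="scene",n2="top"):
    (a,d),(b,e)=ray(n1,u1),ray(n2,u2)
    s=np.linalg.lstsq(np.c_[d,-e],b-a,rcond=None)[0]
    return (a+d*s[0]+b+e*s[1])/2, np.linalg.norm(a+d*s[0]-b-e*s[1])
def dark(p,uv,th=50,h=9):
    u,v=int(uv[0]),int(uv[1]); w=p[v-h:v+h+1,u-h:u+h+1].max(2)<th
    n,l,st,ce=cv2.connectedComponentsWithStats(w.astype(np.uint8))
    k=[i for i in range(1,n)]; k=max(k,key=lambda i:st[i,4]-8*np.hypot(*(ce[i]-h)))
    return ce[k]+[u-h,v-h],st[k]
def tgt(P,Q):  # shift in tool axes from current measured to world TCP P, rotation Q
    o=get_obs();R0=Ro.from_rotvec(o["orientation"])
    return R0.inv().apply(P-o["tcp_pos"]),(R0.inv()*Q).as_rotvec()
E
python3 - <<'E'
from h import *
S=cv2.imread("pics/scene0.png");T=cv2.imread("pics/top0.png")
ds=np.load("pics/scene0.npy");dt=np.load("pics/top0.npy")
for n,a,b in(("ball",(307,273),(356,245)),("post",(291,277),(359,264)),("cap",(358,231),(273,223))):
    ca,sa=dark(S,a);cb,sb=dark(T,b); print(n,ca,sa,cb,sb,*tri(ca,cb),"onz top",onz("top",cb,.124),onz("top",cb,.102),"sc",onz("scene",ca,.124),onz("scene",ca,.164))
for u in((228.4,272.3),(390.7,272.3)): print(onz("top",u,.015))
def dep(n,uv,d):
    o,k=ray(n,uv); c=eyes.camera_info(n); return o+k*d[int(round(uv[1])),int(round(uv[0]))]
print("post top",dep("scene",(291.5,272),ds),dep("top",(359.3,264.5),dt),"ball",dep("scene",(306.8,273.5),ds),dep("top",(356.4,245),dt),"cap",dep("scene",(358.5,231.3),ds),dep("top",(273,226),dt))
# edges of bed
g=T.max(2); print(g[262,220:240],g[262,382:398],g[266:280,300])
E
```

```text
ball [306.     273.1846] [ 4  5  9  9 65] [355.9398 244.5422] [ 4  4 11 10 83] [ 0.517  -0.0905  0.1237] 0.0008702302776437953 onz top [ 0.5167 -0.0908  0.124 ] [ 0.518  -0.0921  0.102 ] sc [ 0.5175 -0.0904  0.124 ] [ 0.5334 -0.1118  0.164 ]
post [291.5455 277.202 ] [ 6  2  8 15 99] [358.6129 264.2581] [ 4  5 10  9 62] [ 0.4686 -0.1015  0.0732] 0.0011916938976161376 onz top [ 0.4672 -0.0984  0.124 ] [ 0.4676 -0.0999  0.102 ] sc [ 0.4905 -0.1266  0.124 ] [ 0.5074 -0.1467  0.164 ]
cap [357.9451 230.7073] [  2   2  15  14 164] [272.6859 224.0513] [  0   6  19  11 156] [0.5649 0.1199 0.1461] 0.008096598620304544 onz top [0.5639 0.1202 0.124 ] [0.5662 0.123  0.102 ] sc [0.5599 0.1392 0.124 ] [0.5742 0.1096 0.164 ]
[0.4392 0.2522 0.015 ]
[ 0.4489 -0.1945  0.015 ]
post top [ 0.47   -0.1007  0.1025] [ 0.467  -0.1016  0.1034] ball [ 0.5257 -0.0976  0.1382] [ 0.5147 -0.0911  0.1372] cap [0.5752 0.112  0.1593] [0.5548 0.114  0.1661]
[137 139 140 135 135 135 131 125  91  92  93  89  96  95  94  93  95  94
  91  95] [104 100 102 103 104 107 104 102 102 140 141 136 138 138 137 136] [102  98  99 100 100  98  86 134 137 135 137 134 133 137]
```

```bash
python3 - <<'E'
from h import *
T=cv2.imread("pics/top0.png").astype(float); g=T.max(2)
# bed near edge: subpixel transition along columns
P=[]
for u in range(235,340,3):
    s=g[264:280,u]; i=np.argmax(np.diff(s)>18); 
    v=264+i+ (115-s[i])/(s[i+1]-s[i]); P.append(onz("top",(u,v),.015))
P=np.array(P); f=np.polyfit(P[:,1],P[:,0],1); print("bed near edge x=",f, np.std(P[:,0]-np.polyval(f,P[:,1])))
for rr in(256,262,268):
    for lo,hi in((220,240),(380,400)):
        s=g[rr,lo:hi]; i=np.argmax(np.abs(np.diff(s))); print(rr,lo+i,s[i-1:i+3],onz("top",(lo+i+.5,rr),.015))
L=[]
for u in range(205,400,10):
    s=g[185:235,u]; w=np.where(s>190)[0]; L.append((u,185+w.min(),185+w.max()))
L=np.array(L);print(L[[0,5,10,-1]])
for a,b,c in L[[0,5,10,-1]]: print("lamp",onz("top",(a,b),.405),onz("top",(a,c),.405))
# white plate top, nose, pad edges along rows
print("row 231 endplate",g[231,228:250]); print("row 226",g[226,310:365])
print("row 233", g[233,250:262])
E
```

```text
bed near edge x= [-0.0156  0.4435] 0.0021192549269844403
256 227 [133. 131.  93.  93.] [0.484  0.2562 0.015 ]
256 390 [103. 104. 140. 147.] [ 0.4938 -0.1933  0.015 ]
262 227 [131. 125.  91.  92.] [0.4674 0.2556 0.015 ]
262 390 [102. 102. 140. 141.] [ 0.4773 -0.1935  0.015 ]
268 227 [131. 129.  97.  90.] [0.4509 0.255  0.015 ]
268 391 [ 97. 113. 141. 145.] [ 0.4608 -0.1965  0.015 ]
[[205 202 214]
 [255 202 214]
 [305 202 214]
 [395 202 215]]
lamp [0.574  0.2141 0.405 ] [0.5511 0.2132 0.405 ]
lamp [0.576  0.1193 0.405 ] [0.5532 0.1185 0.405 ]
lamp [0.5781 0.0245 0.405 ] [0.5552 0.0239 0.405 ]
lamp [ 0.5818 -0.1461  0.405 ] [ 0.557  -0.1464  0.405 ]
row 231 endplate [114.  96.  94.  91.  86.  92.  89.  95. 126. 174. 181. 188. 187.  88.
  65.  66.  61.  42.  51.  65.  70.  88.]
row 226 [163. 164. 164. 163. 161. 160. 148. 184. 187. 188. 188. 190. 188. 194.
 189. 192. 192. 191. 191. 194. 195. 195. 189. 193. 193. 194. 191. 191.
 192. 187. 114.  46.  32.  30.  27.  34.  21.  42. 106. 166. 171. 171.
 169. 171. 159. 100.  59.  60.  66.  66.  73. 132. 166. 169. 167.]
row 233 [ 92.  91.  93. 104. 143. 173. 169. 136. 107. 108. 114. 112.]
```

```bash
cat >> h.py <<'E'
YAW=0.018
def Q(lean=.52,yaw=YAW): return Ro.from_euler("xyz",[np.pi,-lean,yaw])
def go(g,lean=.52,ahead=.054,back=0,yaw=YAW):
    q=Q(lean,yaw); P=np.array(g)-q.apply([0,0,ahead+back]); s,w=tgt(P,q); print("shift",s,"rot",w,"n",np.linalg.norm(s)/.05,np.linalg.norm(w)/.15,"tcp",P)
E
python3 - <<'E'
from h import *
print("plate top face",onz("top",(241.2,231),.125),"pad",onz("top",(340.7,226),.075),"nose",onz("top",(316.5,226),.075))
print("carr mid",onz("top",(359.1,238),.074),"arm",onz("top",(358.4,222),.108),"hub sc",onz("scene",(327,285),.097))
print(Q().apply([0,0,1]))
go([.517,-.0905,.124],back=.08)
E
```

```text
plate top face [0.5445 0.1989 0.125 ] pad [ 0.5677 -0.0528  0.075 ] nose [0.5663 0.0109 0.075 ]
carr mid [ 0.5372 -0.1019  0.074 ] arm [ 0.5756 -0.097   0.108 ] hub sc [ 0.5833 -0.0745  0.097 ]
[ 0.4968  0.0089 -0.8678]
shift [ 0.3915 -0.4336  0.0634] rot [-0.0881  0.5156  0.3248] n 11.75197345911347 4.104717830523604 tcp [ 0.4504 -0.0917  0.2403]
```

```bash
R="0.3915 -0.4336 0.0634 -0.088 0.516 0.325"; python3 drive.py '0.16 -0.18 0.01 -0.03 0.2 0.12; 0.16 -0.18 0.01 -0.03 0.2 0.12; 0.16 -0.18 0.01 -0.03 0.2 0.12; 0.2 -0.22 0.02 -0.088 0.516 0.325; 0.2 -0.22 0.02 -0.088 0.516 0.325' 0.05; python3 -c "
from h import *
go([.517,-.0905,.124],back=.08); print(get_obs()['joints'])"
```

```text
clock: 0.6
tcp_pos: [0.3268, -0.4009, 0.2886]
orientation: [-3.055, -0.095, -0.712]
contact_force: [2.6, 1.5, 0.4]
grip_width: 0.0499
gripper_force: 0.0
shift [ 0.1073 -0.3018  0.1031] rot [-0.01    0.0622  0.0417] n 6.730655496534005 0.5037200458909661 tcp [ 0.4504 -0.0917  0.2403]
[ 1.1148  0.1803 -0.1856  2.0874 -0.5558  0.6869 -0.171 ]
```

```bash
python3 drive.py '0.107 -0.302 0.103 -0.01 0.062 0.042; 0.107 -0.302 0.103 -0.01 0.062 0.042; 0.107 -0.302 0.103 -0.01 0.062 0.042; 0.107 -0.302 0.103 -0.01 0.062 0.042; 0.107 -0.302 0.103 -0.01 0.062 0.042' 0.05; python3 drive.py '0 0 0 0 0 0';python3 -c "
from h import *
go([.517,-.0905,.124],back=.08); print(get_obs()['joints'])"
```

```text
clock: 1.1
tcp_pos: [0.4165, -0.171, 0.252]
orientation: [-3.032, -0.029, -0.801]
contact_force: [0.4, -0.9, 0.5]
grip_width: 0.0502
gripper_force: 0.0
clock: 1.2
tcp_pos: [0.4175, -0.1661, 0.2514]
orientation: [-3.028, -0.046, -0.796]
contact_force: [-0.1, -0.4, -0.4]
grip_width: 0.0498
gripper_force: 0.0
shift [ 0.0251 -0.0733  0.0271] rot [-0.0084  0.0058  0.0103] n 1.642010898444558 0.09652229907960504 tcp [ 0.4504 -0.0917  0.2403]
[ 0.766   0.0654 -0.4308  2.3581 -0.5789  0.2863 -0.6758]
```

```bash
python3 drive.py '0.025 -0.073 0.027 -0.008 0.006 0.01; 0.025 -0.073 0.027 -0.008 0.006 0.01; 0.025 -0.073 0.027 -0.008 0.006 0.01' 0.05;python3 -c "
from h import *
go([.517,-.0905,.124],back=.0); print(get_obs()['joints'])"
```

```text
clock: 1.5
tcp_pos: [0.4503, -0.0985, 0.2407]
orientation: [-3.035, -0.012, -0.81]
contact_force: [-0.1, -0.9, -0.0]
grip_width: 0.0499
gripper_force: 0.0
shift [-0.0002 -0.0073  0.0804] rot [ 0.0068 -0.0017 -0.0084] n 1.6156269209277931 0.07276465848050169 tcp [ 0.4902 -0.091   0.1709]
[ 0.4389  0.0822 -0.3372  2.3757 -0.1744  0.1722 -1.289 ]
```

```bash
python3 -c "
from h import *
go([.517,-.0905,.124],lean=.38,back=.07)";
```

```text
shift [ 0.0172 -0.007   0.0117] rot [ 0.0062 -0.1416 -0.0088] n 0.43842240899608925 0.9470688518889158 tcp [ 0.471  -0.0913  0.2392]
```

```bash
python3 drive.py '0.017 -0.007 0.012 0.006 -0.142 -0.009; 0.017 -0.007 0.012 0.006 -0.142 -0.009; 0.017 -0.007 0.012 0.006 -0.142 -0.009' 0.05;python3 - <<'E'
from h import *
go([.517,-.0905,.124],lean=.38); print(get_obs()['joints'])
p,d=eyes.grab_frame("scene"); cv2.imwrite("pics/s1.png",cv2.convertScaleAbs(cv2.resize(p[190:330,240:420],None,fx=4,fy=4,interpolation=cv2.INTER_CUBIC),alpha=1.5))
E
```

```text
clock: 1.8
tcp_pos: [0.4718, -0.0911, 0.2391]
orientation: [-3.081, -0.032, -0.594]
contact_force: [0.0, -0.7, -0.8]
grip_width: 0.0502
gripper_force: 0.0
shift [-0.0008  0.0002  0.0697] rot [-0.0008 -0.0006  0.0028] n 1.3943393167144025 0.020073927912977952 tcp [ 0.497  -0.0909  0.1741]
[ 0.2819  0.1319 -0.2149  2.2699 -0.0197  0.3638 -1.4585]
```

View pics/s1.png

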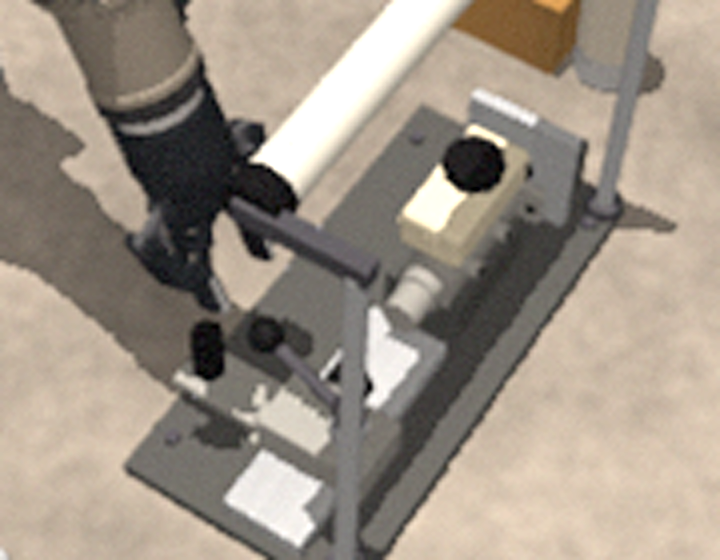

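```bash
python3 drive.py '0 0 0.035 0 0 0; 0 0 0.067 0 0 0; 0 0 0.067 0 0 0' 0.05; python3 drive.py '0 0.006 0 0 0 0;0 0.012 0 0 0 0; 0 0.016 0 0 0 0;0 0.016 0 0 0 0'
```

```text
clock: 2.15
tcp_pos: [0.4934, -0.0926, 0.1734]
orientation: [-3.083, -0.024, -0.583]
contact_force: [-0.6, 0.5, -0.3]
grip_width: 0.05
gripper_force: 0.0
clock: 2.55
tcp_pos: [0.4957, -0.1086, 0.1778]
orientation: [-3.082, -0.025, -0.595]
contact_force: [-0.8, 0.7, -0.2]
grip_width: 0.0501
gripper_force: 0.0
```

```bash
python3 drive.py '0 0.006 0 0 0 0;0 0.012 0 0 0 0;0 0.012 0 0 0 0'; python3 - <<'E'
from h import *
p,d=eyes.grab_frame("scene"); cv2.imwrite("pics/s2.png",cv2.convertScaleAbs(cv2.resize(p[210:310,250:350],None,fx=5,fy=5,interpolation=cv2.INTER_CUBIC),alpha=1.5))
E
```

```text
clock: 2.85
tcp_pos: [0.4962, -0.1203, 0.177]
orientation: [-3.082, -0.027, -0.593]
contact_force: [0.3, 1.0, -0.1]
grip_width: 0.0503
gripper_force: 0.2
```

View pics/s2.png

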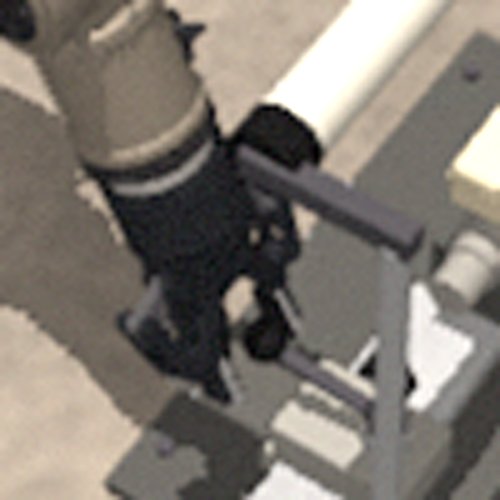

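```bash
python3 -c "
from h import *
print(onz('scene',(303.,277.6),.124))"; python3 drive.py '0 0.006 0 0 0 0;0 0.012 0 0 0 0; 0.001 0.018 0 0 0 0;0.002 0.018 0 0 0 0'
```

```text
[ 0.5193 -0.1083  0.124 ]
clock: 3.3
tcp_pos: [0.4979, -0.1384, 0.1772]
orientation: [-3.082, -0.026, -0.591]
contact_force: [0.4, 0.2, -0.5]
grip_width: 0.0499
gripper_force: 0.3
```

```bash
python3 drive.py '0.001 0.006 0 0 0 0;0.003 0.012 0 0 0 0; 0.006 0.018 0 0 0 0;0.008 0.024 0 0 0 0;0.008 0.024 0 0 0 0'; python3 - <<'E'
from h import *
p,d=eyes.grab_frame("scene");cv2.imwrite("pics/s3.png",cv2.convertScaleAbs(cv2.resize(p[210:310,250:350],None,fx=5,fy=5,interpolation=cv2.INTER_CUBIC),alpha=1.5))
p,d=eyes.grab_frame("top"); cv2.imwrite("pics/t3.png",p[190:280,220:400])
g=p.max(2); print(g[226,310:375])
E
```

```text
clock: 3.8
tcp_pos: [0.5068, -0.1623, 0.1808]
orientation: [-3.082, -0.026, -0.594]
contact_force: [-0.2, 1.9, -0.8]
grip_width: 0.0503
gripper_force: 0.7
[167 172 167 169 171 166 151 191 193 196 195 197 195 195 195 196 198 196
 196 198 199 197 200 200 199 200 200 197 198 191 118  58  28  29  27  29
  30  39  86 170 174 173 173 174 175 173 173 174 174 175 177 174 173 174
 172 162 103  63  60  71  75  72  83 147 185]
```

View pics/s3.png

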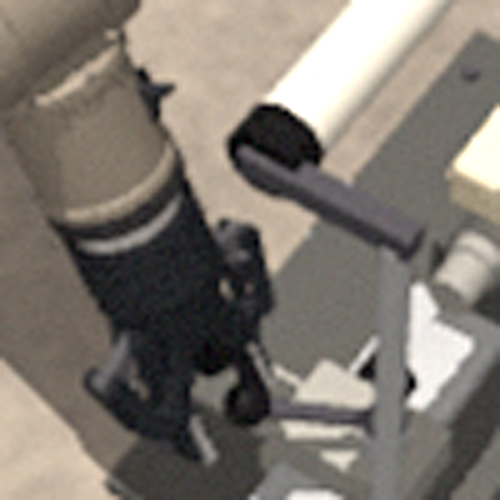

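```bash
python3 -c "
from h import *
b=onz('scene',(298.,290.3),.124);print(b)
b0=onz('scene',(306.8,273.5),.124);b1=onz('scene',(303,277.6),.124);print(b0,b1, 2*np.arcsin(np.linalg.norm(b-b0)/2/.082))"
```

```text
[ 0.533  -0.1522  0.124 ]
[ 0.5201 -0.09    0.124 ] [ 0.5193 -0.1083  0.124 ] 0.7960600466675826
```

```bash
python3 drive.py '0 -0.003 -0.04 0 0 0;0 -0.003 -0.08 0 0 0;0 -0.003 -0.08 0 0 0' 0.06; python3 -c "
from h import *
go([.4686,-.1015,.082],lean=.2,back=.06)"
```

```text
clock: 4.2
tcp_pos: [0.4775, -0.1603, 0.2596]
orientation: [3.081, 0.026, 0.605]
contact_force: [1.1, -0.2, -0.2]
grip_width: 0.0599
gripper_force: 0.0
shift [-0.0531 -0.0592  0.0492] rot [ 0.0049 -0.1875 -0.0007] n 1.869990538105181 1.2503748272242041 tcp [ 0.446  -0.1019  0.1937]
```

```bash
python3 drive.py '-0.053 -0.059 0 0.005 -0.187 0;-0.053 -0.059 0 0.005 -0.187 0; -0.053 -0.059 0.049 0.005 -0.187 0;-0.053 -0.059 0.049 0.005 -0.187 0' 0.06;  python3 -c "
from h import *
go([.4686,-.1015,.082],lean=.2); print(get_obs()['joints'])"
```

```text
clock: 4.6
tcp_pos: [0.4433, -0.0994, 0.1847]
orientation: [-3.119, -0.032, -0.29]
contact_force: [-0.4, -0.7, 0.5]
grip_width: 0.0599
gripper_force: 0.0
shift [0.0051 0.0029 0.0516] rot [-0.0078  0.0147  0.0017] n 1.0386332923873607 0.11162976311837906 tcp [ 0.4579 -0.1017  0.1349]
[ 0.4002  0.2492 -0.3362  2.2554  0.1229  0.4694 -1.5737]
```

```bash
python3 drive.py '0.005 0.003 0 0 0.015 0;0.005 0.003 0.03 0 0.015 0; 0.005 0.003 0.05 0 0.015 0;0.005 0.003 0.05 0 0.015 0' 0.06; python3 drive.py '0 0 0 0 0 0;0 0 0 0 0 0;0 0 0 0 0 0;0 0 0 0 0 0' 0.0 40;  python3 -c "
from h import *
go([.4686,-.1015,.082],lean=.2); print(get_obs()['joints'])"
```

```text
clock: 5.0
tcp_pos: [0.4589, -0.1036, 0.1414]
orientation: [-3.119, -0.028, -0.325]
contact_force: [-0.2, 0.2, -0.1]
grip_width: 0.0597
gripper_force: 0.0
clock: 5.4
tcp_pos: [0.4595, -0.1033, 0.1434]
orientation: [-3.119, -0.029, -0.33]
contact_force: [-3.1, -0.0, 9.0]
grip_width: 0.025
gripper_force: 38.7
shift [-0.0034 -0.0016  0.0079] rot [-0.0036 -0.0107  0.0004] n 0.17471354429975555 0.07557962913436289 tcp [ 0.4579 -0.1017  0.1349]
[ 0.3497  0.3441 -0.2828  2.2642  0.2023  0.3427 -1.6432]
```

```bash
python3 drive.py '0 -0.01 0.001 0 0 0;0 -0.022 0.001 0 0 0;0 -0.034 0.001 0 0 0;0 -0.046 0.001 0 0 0;0 -0.055 0.001 0 0 0'; python3 drive.py '0 0 0 0 0 0;0 -0.005 0 0 0 0;0 -0.01 0 0 0 0;0 -0.015 0 0 0 0'; python3 -c "
from h import *
print(get_obs()['joints'])"
```

```text
clock: 5.9
tcp_pos: [0.4585, -0.049, 0.1433]
orientation: [-3.12, -0.027, -0.33]
contact_force: [-7.7, -4.8, 19.8]
grip_width: 0.0248
gripper_force: 40.0
clock: 6.3
tcp_pos: [0.4583, -0.0351, 0.1433]
orientation: [-3.121, -0.026, -0.33]
contact_force: [-6.8, -11.0, 19.7]
grip_width: 0.025
gripper_force: 39.9
[ 0.1307  0.323  -0.2229  2.2957  0.2515  0.3289 -1.858 ]
```

```bash
python3 drive.py '0 -0.004 -0.001 0 0 0;0 -0.008 -0.001 0 0 0;0 -0.01 -0.001 0 0 0'; python3 drive.py '0 -0.002 0 0 0 0;0 -0.004 0 0 0 0;0 -0.005 0 0 0 0'
```

```text
clock: 6.6
tcp_pos: [0.458, -0.0252, 0.1434]
orientation: [-3.12, -0.025, -0.329]
contact_force: [1.0, -9.8, 2.2]
grip_width: 0.025
gripper_force: 41.7
clock: 6.9
tcp_pos: [0.458, -0.0205, 0.1434]
orientation: [-3.12, -0.025, -0.329]
contact_force: [0.7, -10.3, 2.6]
grip_width: 0.0249
gripper_force: 41.7
```

```bash
python3 drive.py '0 -0.001 0 0 0 0;0 -0.002 0 0 0 0;0 -0.003 0 0 0 0'
```

```text
clock: 7.2
tcp_pos: [0.4579, -0.0177, 0.1434]
orientation: [-3.12, -0.024, -0.329]
contact_force: [0.9, -9.5, 2.5]
grip_width: 0.0251
gripper_force: 41.7
```

```bash
for i in 1 ; do python3 drive.py '0 -0.001 0 0 0 0;0 -0.002 0 0 0 0' | grep -E "tcp|contact"; done
```

```text
tcp_pos: [0.4579, -0.0157, 0.1434]
contact_force: [1.0, -9.6, 2.0]
```

```bash
python3 drive.py '0 -0.001 0 0 0 0;0 -0.002 0 0 0 0' | grep -E "tcp|contact"
```

```text
tcp_pos: [0.4578, -0.0137, 0.1434]
contact_force: [0.6, -10.0, 1.6]
```

```bash
python3 drive.py '0 -0.001 0 0 0 0;0 -0.002 0 0 0 0' | grep -E "tcp|contact"
```

```text
tcp_pos: [0.4579, -0.0133, 0.1434]
contact_force: [2.9, -18.7, 1.9]
```

```bash
python3 drive.py '0 -0.001 0 0 0 0;0 -0.001 0 0 0 0' | grep -E "tcp|contact"; python3 - <<'E'
from h import *
p,d=eyes.grab_frame("top"); cv2.imwrite("pics/t4.png",cv2.convertScaleAbs(cv2.resize(p[190:280,220:400],None,fx=4.4,fy=4.4,interpolation=cv2.INTER_CUBIC),alpha=1.5))
E
```

```text
tcp_pos: [0.4578, -0.0132, 0.1434]
contact_force: [3.0, -19.8, 1.1]
```

View pics/t4.png

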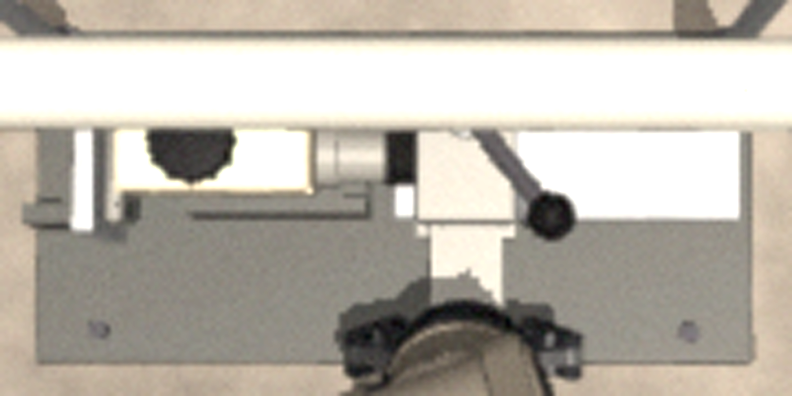

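```bash
python3 drive.py '0 0.001 0 0 0 0;0 0.001 0 0 0 0' 0.06; python3 drive.py '0 0 0 0 0 0;0 0 -0.03 0 0 0;0 0 -0.07 0 0 0;0 0 -0.09 0 0 0' 0.06; python3 - <<'E'
from h import *
b=onz("top",(220+551/4.4,190+215/4.4),.124); print(b)
go([b[0]-.003,b[1]-.047,.122],lean=.38,back=.07)
E
```

```text
clock: 8.25
tcp_pos: [0.4574, -0.0092, 0.1429]
orientation: [-3.118, -0.028, -0.328]
contact_force: [0.1, -0.1, 0.4]
grip_width: 0.0531
gripper_force: 0.0
clock: 8.65
tcp_pos: [0.4386, -0.0087, 0.2325]
orientation: [-3.117, -0.032, -0.329]
contact_force: [0.9, 0.6, 0.3]
grip_width: 0.06
gripper_force: 0.0
[ 0.5304 -0.0635  0.124 ]
shift [0.0408 0.1035 0.0035] rot [-0.0056  0.1695  0.0017] n 2.225656059868978 1.1308625214152208 tcp [ 0.4814 -0.1114  0.2372]
```

```bash
python3 drive.py '0.041 0.104 0.003 -0.006 0.17 0;0.041 0.104 0.003 -0.006 0.17 0;0.041 0.104 0.003 -0.006 0.17 0;0.041 0.104 0.003 -0.006 0.17 0;0.041 0.104 0.003 -0.006 0.17 0' 0 40; python3 - <<'E'
from h import *
go([.5274,-.1105,.122],lean=.38,ahead=.058)
E
```

```text
clock: 9.15
tcp_pos: [0.4809, -0.1119, 0.2349]
orientation: [-3.083, -0.029, -0.588]
contact_force: [-0.1, -0.1, -0.7]
grip_width: 0.0001
gripper_force: 0.0
shift [ 0.0015 -0.0006  0.0641] rot [0.0004 0.0028 0.0011] n 1.2824015402594227 0.020405198308446063 tcp [ 0.5059 -0.1109  0.1759]
```

```bash
python3 drive.py '0 0 0.04 0 0 0;0 0 0.065 0 0 0;0 0 0.065 0 0 0'|grep -E "tcp|contact"; python3 drive.py '0 -0.01 0 0 0 0;0 -0.02 0 0 0 0;0 -0.03 0 0 0 0;-0.003 -0.04 0 0 0 0;-0.006 -0.05 0 0 0 0'|grep -E "tcp|contact"
```

```text
tcp_pos: [0.5042, -0.1098, 0.172]
contact_force: [-1.0, 0.4, -0.5]
tcp_pos: [0.4956, -0.064, 0.1724]
contact_force: [-4.4, -5.0, 0.8]
```

```bash
python3 drive.py '0 -0.008 0 0 0 0;0 -0.016 0 0 0 0;0 -0.024 0 0 0 0;0 -0.03 0 0 0 0'|grep -E "tcp|contact"
```

```text
tcp_pos: [0.4961, -0.0325, 0.1727]
contact_force: [-3.4, -4.6, 0.9]
```

```bash
python3 drive.py '0 -0.005 0 0 0 0;0 -0.01 0 0 0 0;0 -0.015 0 0 0 0'|grep -E "tcp|contact"
```

```text
tcp_pos: [0.496, -0.0179, 0.1727]
contact_force: [-1.0, -5.9, -0.2]
```

```bash
python3 drive.py '0.001 -0.004 0 0 0 0;0.001 -0.008 0 0 0 0'|grep -E "tcp|contact"
```

```text
tcp_pos: [0.4965, -0.0116, 0.1728]
contact_force: [-0.2, -18.6, -2.9]
```

```bash
python3 drive.py '0.001 -0.003 0 0 0 0;0.001 -0.006 0 0 0 0'|grep -E "tcp|contact"
```

```text
tcp_pos: [0.4965, -0.0104, 0.1728]
contact_force: [1.0, -32.0, -1.7]
```

```bash
python3 drive.py '0.001 -0.003 0 0 0 0;0.001 -0.006 0 0 0 0'|grep -E "tcp|contact"
```

```text
tcp_pos: [0.4965, -0.0091, 0.1728]
contact_force: [-0.4, -45.2, -1.1]
```

```bash
python3 drive.py '0 0.007 0 0 0 0;0 0.016 0 0 0 0; 0 0.02 0 0 0 0'|grep -E "tcp|contact"; python3 drive.py '0 0 -0.04 0 0 0;-0.01 0 -0.08 0 0 0;-0.02 0 -0.1 0 0 0'|grep -E "tcp|contact"; python3 - <<'E'
from h import *
S,ds=eyes.grab_frame("scene");T,dt=eyes.grab_frame("top")
cv2.imwrite("pics/s5.png",S);cv2.imwrite("pics/t5.png",T)
v=np.hstack([cv2.resize(S[205:305,265:405],None,fx=3.2,fy=3.2,interpolation=cv2.INTER_CUBIC),cv2.resize(T[200:300,240:350],None,fx=3.2,fy=3.2,interpolation=cv2.INTER_CUBIC)])
cv2.imwrite("pics/v5.png",cv2.convertScaleAbs(v,alpha=1.5))
print(T.max(2)[226,296:345])
a=cv2.imread("pics/t4.png")
E
```

```text
tcp_pos: [0.5002, -0.0177, 0.1744]
contact_force: [0.1, 1.0, -0.3]
tcp_pos: [0.4449, -0.017, 0.262]
contact_force: [0.2, -0.2, 0.0]
[134 155 163 162 160 161 163 162 166 163 158  99  41  28  38  32  24  33
  73 153 167 165 112  68  66  71  68  82 158 167 168 166 169 169 169 169
 170 170 167 172 154 158 187 192 190 190 189 191 190]
```

View pics/v5.png

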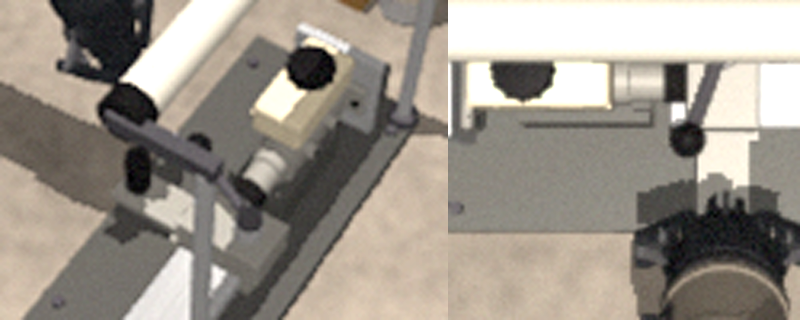

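```bash
python3 - <<'E'
from h import *
S=cv2.imread("pics/s5.png");T=cv2.imread("pics/t5.png")
ca,sa=dark(S,(362,226));cb,sb=dark(T,(263,224)); print(ca,sa,cb,sb)
print(onz("scene",ca,.160),onz("scene",ca,.164),onz("top",(cb[0],222),.160), onz("top",(cb[0],222),.164))
d=eyes.grab_frame("scene")[1]
for uv in((362,224),(361,226),(363,222)):
    o,k=ray("scene",uv); print(o+k*d[uv[1],uv[0]])
d=eyes.grab_frame("top")[1]; o,k=ray("top",(263,224)); print(o+k*d[224,263])
go([.568,.132,.164],lean=.55,ahead=.073,back=.06); print(get_obs()["joints"])
E
```

```text
[361.8062 225.8562] [  1   3  16  13 160] [263.0745 224.1429] [  0   5  19  11 161]
[0.5725 0.1364 0.16  ] [0.574  0.1334 0.164 ] [0.5647 0.1393 0.16  ] [0.5643 0.1387 0.164 ]
[0.57   0.1414 0.1625]
[0.5714 0.1331 0.1617]
[0.5681 0.1509 0.1618]
[0.5596 0.139  0.162 ]
shift [ 0.0586 -0.1472  0.0043] rot [0.0001 0.17   0.002 ] n 3.169536290114672 1.1335629150032747 tcp [0.4985 0.1307 0.2774]
[-0.043   0.0237 -0.0814  2.3281  0.1033  0.4138 -1.7616]
```

```bash
python3 - <<'E'
from h import *
go([.567,.138,.163],lean=.55,ahead=.073,back=.05)
E
python3 drive.py '0.0 -0.05 -0.01 0 0.1 0;0.0 -0.1 -0.01 0 0.17 0;0.0 -0.15 -0.01 0 0.17 0;0.0 -0.153 -0.01 0 0.17 0;0.0 -0.153 -0.01 0 0.17 0'|grep -E "tcp|contact";python3 - <<'E'
from h import *
go([.567,.138,.163],lean=.55,ahead=.073,back=.05);print(get_obs()["joints"])
E
```

```text
shift [ 0.0591 -0.1532  0.0147] rot [0.0001 0.17   0.002 ] n 3.297333117845803 1.1335629150032747 tcp [0.5027 0.1368 0.2679]
tcp_pos: [0.4385, 0.1346, 0.2668]
contact_force: [1.7, -0.2, -0.9]
shift [ 0.0555 -0.0012  0.0325] rot [ 0.0026  0.0035 -0.0014] n 1.2860870483568891 0.03040224134351149 tcp [0.5027 0.1368 0.2679]
[-0.2689  0.0275 -0.3282  2.3614  0.8333  0.4086 -2.8681]
```

```bash
python3 drive.py '0 0 0 0 0 0.15;0 0 0 0 0 0.3;0 0 0 0 0 0.45;0 0 0 0 0 0.6;0 0 0 0 0 0.6'|grep -E "tcp|contact";python3 - <<'E'
from h import *
o=get_obs();print(o["joints"])
q=Ro.from_rotvec(o["orientation"]); a=q.apply([0,0,1]); print("axis",a)
P=np.array([.567,.138,.163])-a*(.073+.03); print(q.inv().apply(P-o["tcp_pos"]), q.inv().apply([0,0,-1]),q.inv().apply([1,0,0]))
E
```

```text
tcp_pos: [0.4341, 0.1207, 0.2858]
contact_force: [-0.4, -0.1, 0.6]
[ 0.2308 -0.0055 -0.7468  2.3298  0.5994  0.3945 -2.9588]
axis [ 0.5042  0.033  -0.8629]
[ 0.045  -0.03    0.0705] [-0.4598  0.2097  0.8629] [ 0.8106 -0.2979  0.5042]
```

```bash
python3 drive.py '0 0 0 0 0 -0.15;0 0 0 0 0 -0.3;0 0 0 0 0 -0.45;0 0 0 0 0 -0.6;0 0 0 0 0 -0.75'|grep -E "tcp|contact";python3 - <<'E'
from h import *
o=get_obs();print(o["joints"])
q=Ro.from_rotvec(o["orientation"]); a=q.apply([0,0,1]); print("axis",a)
P=np.array([.567,.138,.163])-a*(.073+.03); print(q.inv().apply(P-o["tcp_pos"]), q.inv().apply([0,0,-1]),q.inv().apply([1,0,0]),"tcp",P)
E
```

```text
tcp_pos: [0.4343, 0.1199, 0.2857]
contact_force: [0.6, 0.6, -1.1]
[ 0.2158 -0.0062 -0.731   2.3306  0.6001  0.3947 -2.2029]
axis [ 0.5043  0.0319 -0.8629]
[0.0535 0.0081 0.0704] [-0.4781 -0.1638  0.8629] [0.7942 0.3388 0.5043] tcp [0.5151 0.1347 0.2519]
```

```bash
python3 drive.py '0.053 0.008 0.07 0 0 0;0.053 0.008 0.07 0 0 0;0.053 0.008 0.07 0 0 0'|grep -E "tcp|contact";python3 - <<'E'
from h import *
o=get_obs();print(o["joints"])
q=Ro.from_rotvec(o["orientation"]); a=q.apply([0,0,1]); print("axis",a,"tip",o["tcp_pos"]+.073*a)
print(q.inv().apply([.567,.138,.175]-o["tcp_pos"]-.073*a), "down",q.inv().apply([0,0,-1]))
S=eyes.grab_frame("scene")[0]; v=cv2.resize(S[140:300,260:440],None,fx=3.7,fy=3.7,interpolation=cv2.INTER_CUBIC); cv2.imwrite("pics/v6.png",cv2.convertScaleAbs(v,alpha=1.5))
E
```

```text
tcp_pos: [0.5175, 0.1346, 0.2489]
contact_force: [-1.1, -0.3, -0.3]
[ 0.1677  0.2335 -0.6974  2.2073  0.9733  0.4291 -2.5028]
axis [ 0.5005  0.0335 -0.8651] tip [0.554  0.137  0.1858]
[0.0056 0.0017 0.0159] down [-0.4764 -0.157   0.8651]
```

View pics/v6.png

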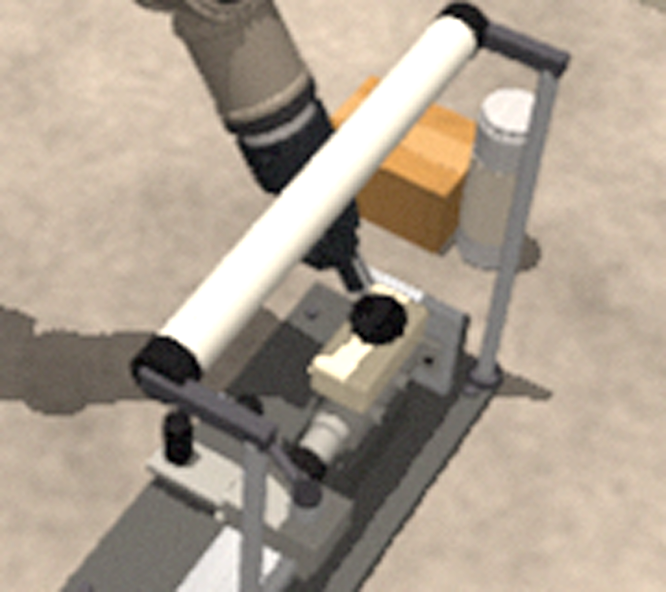

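```bash
python3 drive.py '0.004 0.001 0.018 0 0 0;0.004 0.001 0.018 0 0 0'|grep -E "tcp|contact"; python3 drive.py '-0.0015 -0.0005 0.0026 0 0 0;-0.0029 -0.0009 0.0052 0 0 0;-0.0029 -0.0009 0.0052 0 0 0'|grep -E "tcp|contact"; python3 - <<'E'
from h import *
o=get_obs()
q=Ro.from_rotvec(o["orientation"]); a=q.apply([0,0,1]); print(o["joints"],"axis",a,"tip",o["tcp_pos"]+.073*a, "down",q.inv().apply([0,0,-1]))
E
```

```text
tcp_pos: [0.5266, 0.1349, 0.238]
contact_force: [-0.1, -0.2, 0.6]
tcp_pos: [0.5264, 0.1344, 0.2337]
contact_force: [-0.3, -1.0, 0.1]
[ 0.1288  0.2704 -0.6576  2.2081  1.081   0.4193 -2.5998] axis [ 0.5063  0.0299 -0.8618] tip [0.5634 0.1366 0.1708] down [-0.4802 -0.1633  0.8618]
```

Tip at z 0.171, just above the cap. Press in small steps downward.

```bash
python3 drive.py '-0.002 -0.0007 0.0035 0 0 0;-0.0034 -0.0011 0.006 0 0 0;-0.0034 -0.0011 0.006 0 0 0'|grep -E "tcp|contact"
```

```text
tcp_pos: [0.5273, 0.1346, 0.2272]
contact_force: [-1.9, -1.2, 5.4]
```

```bash
python3 drive.py '-0.001 -0.0003 0.0017 0 0 0;-0.001 -0.0003 0.0017 0 0 0'|grep -E "tcp|contact"
```

```text
tcp_pos: [0.5273, 0.1347, 0.2254]
contact_force: [-2.6, -1.1, 7.0]
```

```bash
python3 drive.py '-0.001 -0.0003 0.0017 0 0 0;-0.001 -0.0003 0.0017 0 0 0'|grep -E "tcp|contact"
```

```text
tcp_pos: [0.5273, 0.1347, 0.2236]
contact_force: [-3.3, -1.6, 8.2]
```

```bash
python3 drive.py '-0.001 -0.0003 0.0017 0 0 0;-0.001 -0.0003 0.0017 0 0 0'|grep -E "tcp|contact"
```

```text
tcp_pos: [0.528, 0.1349, 0.2231]
contact_force: [-10.3, -2.9, 20.9]
```

```bash
python3 drive.py '-0.001 -0.0003 0.0017 0 0 0;-0.001 -0.0003 0.0017 0 0 0'|grep -E "tcp|contact"
```

```text
tcp_pos: [0.5289, 0.1351, 0.2229]
contact_force: [-15.3, -5.0, 33.2]
```

```bash
python3 drive.py '-0.0005 -0.0002 0.0009 0 0 0;-0.0005 -0.0002 0.0009 0 0 0'|grep -E "tcp|contact"
```

```text
tcp_pos: [0.5294, 0.1352, 0.2228]
contact_force: [-18.4, -5.8, 41.3]
```

```bash
python3 drive.py '0.002 0.0006 -0.0035 0 0 0;0.002 0.0006 -0.02 0 0 0;-0.01 0 -0.06 0 0 0;-0.03 0 -0.1 0 0 0;-0.03 0 -0.1 0 0 0'|grep -E "tcp|contact"; python3 - <<'E'
from h import *
S,ds=eyes.grab_frame("scene");T,dt=eyes.grab_frame("top"); S0=cv2.imread("pics/s5.png");T0=cv2.imread("pics/t5.png")
for uv in((362,227),(361,226),(362,228)):
    o,k=ray("scene",uv); print(o+k*ds[uv[1],uv[0]])
for q in((263,224),(262,223),(264,224)):
    o,k=ray("top",q); print("top",o+k*dt[q[1],q[0]])
for P,Z,p in((S0,S,(362,227)),(T0,T,(263,224))): print(dark(P,p)[0],dark(Z,p)[0])
print(T.max(2)[226,300:320]); print(T0.max(2)[226,300:320]); o=get_obs(); print(o["contact_force"],o["clock"])
b=[dark(x,(314,238))[0] for x in (T0,T)]; print("ball",b)
E
```

```text
tcp_pos: [0.4503, 0.1198, 0.2912]
contact_force: [0.8, -0.1, -0.0]
[0.5761 0.1314 0.1618]
[0.5698 0.1364 0.1574]
[0.5777 0.129  0.1603]
top [0.5602 0.14   0.1558]
top [0.5622 0.1418 0.1602]
top [0.5601 0.1372 0.1578]
[361.8062 225.8562] [361.4969 226.9938]
[263.0745 224.1429] [263.3774 224.2579]
[166 165 164 163 164 166 162 102  48  32  22  28  30  31  74 156 170 165
 113  65]
[160 161 163 162 166 163 158  99  41  28  38  32  24  33  73 153 167 165
 112  68]
[0.2988 0.0335 0.0938] 16.3
ball [array([314.3571, 242.8333]), array([314.25  , 242.8452])]
```

```bash
python3 -c "
from bench import r, eyes, get_obs
print(r.hand_in())"
```

```text
the job is handed in; nothing more can be done
None
```

The job is handed in at about 16 s of the 72 s allowed: the cylinder is home against the end plate, the carriage is locked with the lever solid, and only then was the reservoir pressed to its hard stop. I pushed harder than you asked, reaching 45 N on the lever and 41 N on the cap, both with the fingertips. No other bench item was deliberately touched.

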